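# Set the barrel polisher to fast and start it

### The arm

A 6-joint arm with a two-finger parallel gripper is mounted at the origin on a cart in front of the work surface, level with it; the furniture and walls round the work are solid. World frame = base frame: x ahead of the robot, y to its left, z up, the work surface at z = 0. Lengths are in m, angles in rad, forces in N, time in s.
With the tool pointing down it reaches from about 0.3 to 1 m from the base axis. Payload 5.1 kg.
Tool frame: the origin (TCP) lies on the centre line of the jaws, within the pads' length; the fingertips stand 11 mm ahead of it and the grasp point (between the pads) lies 8 mm behind it (ctrl.tip_reach is the distance from the TCP to the fingertips, in m); z points along the fingers, y is the line along which they close (so a half turn about z gives the same grasp; the last joint's range is limited). The gripper opens to 95 mm and grips with 3 to 60 N. Pads are 20 mm wide; open, the fingers measure 119 mm over their backs; the gripper's body (75 mm by 180 mm) begins 59 mm behind the grasp point.
Start: joints at [-1.198, 0.124, 1.65, -0, 1.367, -0.083], TCP at [0.286, -0.584, 0.192] pointing down, gripper open.
Joint ranges: [-2.61, 2.61], [-1.02, 2.33], [0.03, 2.71], [-1.35, 4.49], [0.32, 2.68], [-2.91, 2.91]. Speed limits (rad/s): [2.57, 2.57, 3.14, 3.14, 3.14, 3.14].

### API

Orientations are given as a rotation vector (axis times angle).
In Python, from workcell import ctrl, imaging, close_job, spotter gives the robot as it stands.
- The arm moves only by the tool step_arm, never from a script. Its argument "motion" is a list that holds one entry, the list of rows, each a list of 6 numbers: the shift along the tool's x, y, z in mm, then the turn, a rotation vector about the tool's x, y, z in degrees. A call has 1 to 12 rows; each row shifts and turns the commanded pose from where the row before left it, along the tool's axes as they then stand; what a row does not reach is not made up. A row lasts 1/12 s, in which the tool goes at most 41.7 mm and 7.16 degrees, less where a joint would pass 70% of its speed; a pose out of reach is approached as far as the arm can. A call with a gripper value outside its range is refused whole. "hand" is the finger opening in mm, from 0 to 95.1, set as the call begins (left out, the last holds). The fingers move at their own pace and stop on an object; "grip_force" is the grip in N (left out, the last holds). Time passes only in rows, so rows that do not move let the fingers close. It gives the time, the measured TCP pose, the force, the opening and the grip force at its end, in the units of the state.
- ctrl.get_state(): the state, without advancing time (a new reading comes with each control period).
- imaging.read_camera(name): name is "side" or "top" or "wrist"; returns a dict with "image" (480x640x3 uint8, blue, green, red), "camera_matrix" (3x3 intrinsics, pixels), "k1" (the pictures are not rectified: a ray, as slopes to the right and down, at radius r is drawn at 1 + k1 r^2 times it, then the intrinsics apply), "world_from_camera" (4x4, takes a point from camera to world coordinates). Camera axes: x right, y down, z forward; pixel columns grow to the right and rows downward; lengths in m; the calibration is good to about 2 mm. A picture is of the moment at which its call begins. There is no depth.
- close_job(): hands the job in; it is judged then, once.
Trained networks look in the newest picture that a camera, given by its name, has taken for a name from the list of things; names that differ only in an ending like _2 or _b are one class to them, and where a whole thing is asked for, a point or a joint stands for the part that bears it (a point fixed in the world has none). Each returns a list of dicts, best first, with "confidence" (0 to 1); they miss things now and then, are a little off and sometimes report something else, mostly with a low value. They report only what shows in the picture. A call takes as long as a camera call. They do not tell look-alikes from the thing itself.
- spotter.masks_of(camera, target): "pixels" (480x640 bool, what is visible of it) and "uv" ([column, row] in pixels, amid what is visible of it).
The state is a dict: "t": time; "joint_pos": joint angles; "qd": joint speeds; "effort": joint torques, N m; "tcp_pos": TCP position; "orientation": TCP orientation; "contact_force": force on the tool from outside, world axes, zero at the start; "torque": the same for the moment, N m; "grip_width": finger opening in m; "grip_force": force on a finger pad.
Only numpy, scipy, OpenCV 4.12 (cv2) and the standard library are available. Lean on these libraries where they do the work, as an engineer would, in place of code of your own. Each camera call takes 0.05 s, during which the arm holds its last target. There are 200 camera calls.

### The job

Push the barrel polisher's red-knobbed speed lever from off, past the slow notch in the middle, right over to its second stop (fast, two dots), pushing it with the fingers without gripping it. Then, and not before, press the green start button on the grey switch box fully down and let it come up again. Do not press the red button, and leave everything else on the bench standing where it is.

Things in the scene. Friction and masses are not known exactly. Their poses are not given: they have to be found in the camera images.
- polisher: barrel polisher, fixed: blue housing 200 x 200 mm, deck at z = 62 mm. Origin under its centre; local x points from the lever to the barrel (away from the robot at yaw 0), y to the left, z up. Black barrel at the back (local x 10 to 80 mm, top z = 135 mm); upright round white index plate just behind the lever (local x -37 to -33 mm, top z = 93 mm)
- lever_pivot (a point): pivot of the lever, at polisher local (-55, 0, 35) mm; the lever turns about local x and swings in the local y-z plane
- speed_lever (a joint): lever angle in rad: 0 = off (leans 0.4 rad to the polisher's local -y, black mark), 0.4 = first notch, slow (upright, one red dot), 0.8 = second stop, fast (leans 0.4 rad to local +y, two red dots), hard stop there. A detent draws it into the nearest of the three and keeps it there; each hump takes about 4 N sideways at the knob, up to about 12 N when fingers rub on it
- lever_knob (a point): centre of the lever's red ball knob, 26 mm in diameter, 90 mm from the pivot on a steel rod 8 mm thick; its height is 118 mm at off and fast and 125 mm upright; it travels 70 mm along the polisher's local y from off to fast
- switch_box: grey switch box fixed to the bench, 75 x 120 x 45 mm, left or right of the polisher; origin at the centre of its underside; the green button sits 29 mm to its local +y side, the red one 29 mm to its local -y side
- start_button_top (a point): centre of the top face of the round green start button, 28 mm in diameter, pressed straight down
- start_button (a joint): travel of the green start button in m: 0 = up, 0.006 = fully down, which takes 5 N; it springs back
- stop_button_top (a point): centre of the top face of the round red stop button, 28 mm in diameter; not to be pressed
- stop_button (a joint): travel of the red stop button in m: 0 = up, 0.006 = fully down
- red_cup: loose red cup, 71 mm wide, 50 mm high, on the other side of the polisher from the switch box; origin under its centre
- glaze_jar: loose dark round jar, 80 mm wide, 74 mm high; origin under its centre
- carved_bangle: loose red-brown bangle lying flat, 70 mm wide, 22 mm high; origin under its centre
- bur_block: loose wooden stand with burs, 36 x 92 x 49 mm; origin under its centre
- dapping_cube: loose brown dapping cube, 48 mm; origin under its centre
Not all that is in view belongs to the job. Leave any blue look-alike of the red_cup alone.

How it is judged:
On the way, in this order (a step that is already met when the one before it is completed fails the run):
1. the speed lever stands at its second stop (fast) (value of joint speed_lever above 0.72 rad), for 0.2 s.
2. the green start button is pressed fully down with the lever at fast (value of joint start_button above 0.0045 m and value of joint speed_lever above 0.72 rad), for 0.05 s.
At the end, for the whole second after the job is handed in: the speed lever rests at its second stop (within 0.08 rad), both buttons are up again (less than 1.5 mm in), and the cup, jar, bangle, bur stand and dapping cube rest within 20 mm of where they stood (value of joint speed_lever above 0.72 rad and velocity of joint speed_lever between -0.1 and 0.1 rad/s and value of joint each of start_button, stop_button below 0.0015 m and distance of each of red_cup, glaze_jar, carved_bangle, bur_block, dapping_cube from where it was at the start of the episode below 0.02 m and linear speed of each of red_cup, glaze_jar, carved_bangle, bur_block, dapping_cube below 0.02 m/s); the robot touches nothing.
It fails at once if the green button is pressed before the lever is at fast (value of joint start_button above 0.003 m and value of joint speed_lever below 0.72 rad).
It fails at once if the red stop button is pressed (value of joint stop_button above 0.003 m).
It fails at once if the lever's knob is gripped between the fingers (horizontal distance between the grasp point and lever_knob below 0.01 m and distance between the grasp point and lever_knob below 0.028 m and contact force between the fingers and speed_lever above 0.5 N).
It fails at once if a loose bystander is lifted or shifted by more than 20 mm (distance of any of red_cup, glaze_jar, carved_bangle, bur_block, dapping_cube from where it was at the start of the episode above 0.02 m).
It also fails if it takes over 48 s, if anything falls off the work surface, if the arm or the gripper's body presses on something with over 40 N, if the wrist force passes 120 N, or if a joint passes its speed limit or range.

## Working session

There is one attempt and no reset: what is moved stays moved. The work goes in short steps, Python scripts to look and compute and a tool call to move; the robot and the scene stay as the last step left them, time stands still between calls to the robot, and variables do not carry over. Pictures are saved under pics/ and viewed, at most 10 in all, crops included, and the job is handed in when it is done.

Besides the shell and the picture viewer there is one more tool, called as name(argument=value, ...), one argument or row to a line, values as JSON. step_arm: Moves the arm, as the interface text tells. Its arguments: {"type":"object","properties":{"motion":{"type":"array","items":{"type":"array","items":{"type":"array","items":{"type":"number"}}}},"hand":{"type":"number"},"grip_force":{"type":"number"}},"required":["motion"]}

```bash
mkdir -p pics; cat > h.py <<'E'
import numpy as np, cv2
from workcell import ctrl, imaging, spotter
def ray(c,uv):
    K=c["camera_matrix"];k=c["k1"]
    d=np.array([(uv[0]-K[0,2])/K[0,0],(uv[1]-K[1,2])/K[1,1]]);s=d.copy()
    for _ in range(20): s=d/(1+k*(s@s))
    T=c["world_from_camera"];return T[:3,3],T[:3,:3]@np.r_[s,1]
def atz(c,uv,z):
    o,d=ray(c,uv);return o+d*(z-o[2])/d[2]
def tri(rs):
    A=0;b=0
    for o,d in rs:
        d=d/np.linalg.norm(d);P=np.eye(3)-np.outer(d,d);A=A+P;b=b+P@o
    return np.linalg.solve(A,b)
def proj(c,p):
    T=np.linalg.inv(c["world_from_camera"]);q=T[:3,:3]@p+T[:3,3];s=q[:2]/q[2];s=s*(1+c["k1"]*(s@s))
    K=c["camera_matrix"];return K[0,0]*s[0]+K[0,2],K[1,1]*s[1]+K[1,2]
E
python3 - <<'E'
from h import *
np.set_printoptions(precision=4,suppress=True)
C={}
for n in ("top","side"):
    C[n]=imaging.read_camera(n);cv2.imwrite(f"pics/{n}0.png",C[n]["image"])
    print(n,C[n]["world_from_camera"][:3,3])
Z=dict(lever_knob=.118,start_button_top=.05,stop_button_top=.05,polisher=.062,switch_box=.045,red_cup=.05,glaze_jar=.074,carved_bangle=.022,bur_block=.049,dapping_cube=.048)
for t,z in Z.items():
    for n in C:
        for m in spotter.masks_of(n,t)[:3]:
            print(t,n,round(m["confidence"],2),np.round(m["uv"]),m["pixels"].sum(),atz(C[n],m["uv"],z))
E
```

```text
top [ 0.3804 -0.1326  1.2196]
side [ 0.2635 -1.5467  0.781 ]
lever_knob top 0.58 [308. 261.] 89 [ 0.5141 -0.1131  0.118 ]
lever_knob side 0.66 [298. 225.] 114 [ 0.5224 -0.1361  0.118 ]
start_button_top top 0.59 [184. 264.] 84 [0.5229 0.2273 0.05  ]
start_button_top side 0.6 [317. 242.] 3749 [ 0.5825 -0.114   0.05  ]
stop_button_top top 0.4 [186. 265.] 84 [0.5189 0.2211 0.05  ]
stop_button_top top 0.25 [312. 257.] 89 [ 0.5338 -0.1225  0.05  ]
stop_button_top side 0.45 [284. 204.] 14 [0.5351 0.1802 0.05  ]
polisher top 0.83 [293. 241.] 5396 [ 0.5767 -0.0729  0.062 ]
polisher side 0.62 [316. 238.] 3766 [ 0.58   -0.1106  0.062 ]
switch_box top 0.97 [198. 265.] 1429 [0.5204 0.1904 0.045 ]
switch_box side 0.81 [282. 210.] 710 [0.5236 0.1472 0.045 ]
red_cup top 0.88 [490. 288.] 555 [ 0.435  -0.6076  0.05  ]
red_cup top 0.87 [399. 267.] 558 [ 0.5002 -0.3597  0.05  ]
red_cup top 0.65 [444. 289.] 606 [ 0.4368 -0.4776  0.05  ]
red_cup side 0.93 [273. 275.] 626 [ 0.4335 -0.2803  0.05  ]
red_cup side 0.73 [297. 362.] 996 [ 0.4304 -0.6371  0.05  ]
red_cup side 0.69 [290. 325.] 815 [ 0.4389 -0.5091
[... 167 characters left out ...]
.5309 -0.0317  0.074 ]
glaze_jar side 0.46 [313. 197.] 191 [0.6283 0.1659 0.074 ]
carved_bangle top 0.78 [390. 185.] 164 [ 0.74  -0.351  0.022]
carved_bangle side 0.65 [298. 227.] 97 [0.557  0.0543 0.022 ]
carved_bangle side 0.56 [303. 300.] 718 [ 0.495  -0.3668  0.022 ]
carved_bangle side 0.55 [390. 290.] 419 [ 0.722  -0.3591  0.022 ]
bur_block top 0.93 [452. 256.] 496 [ 0.5272 -0.507   0.049 ]
bur_block side 0.9 [331. 334.] 564 [ 0.521 -0.557  0.049]
bur_block side 0.3 [279. 210.] 724 [0.51  0.135 0.049]
dapping_cube top 0.65 [151. 287.] 371 [0.4608 0.3176 0.048 ]
dapping_cube side 0.85 [259. 195.] 270 [0.4642 0.2822 0.048 ]
dapping_cube side 0.64 [316. 241.] 3870 [ 0.5823 -0.1013  0.048 ]
```

```bash
sleep 1
python3 - <<'E'
import cv2
a=cv2.imread("pics/top0.png")[150:330,120:520];b=cv2.imread("pics/side0.png")[160:380,200:420]
cv2.imwrite("pics/topc.png",cv2.resize(a,None,fx=2,fy=2,interpolation=cv2.INTER_CUBIC))
cv2.imwrite("pics/sidec.png",cv2.resize(b,None,fx=2.7,fy=2.7,interpolation=cv2.INTER_CUBIC))
E
```

```text
(no output)
```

View pics/topc.png

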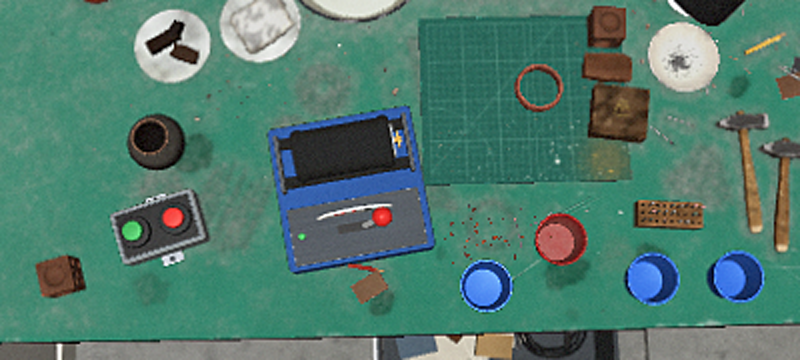

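View pics/sidec.png

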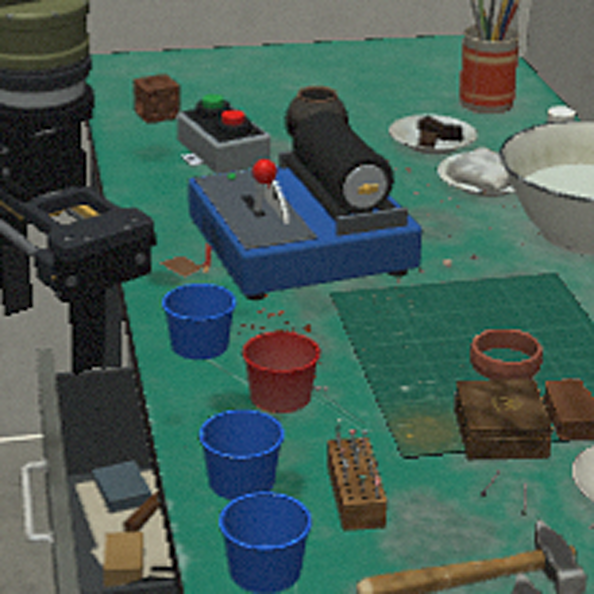

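The top crop shows the knob at full-image ~(310,258), green at ~(186,265), red at ~(206,258), and the housing rotated a little. The side crop confirms that the lever is at off, leaning right, and the box is to the left. Next I'll refine by colour.

```bash
cat > meas.py <<'E'
from h import *
np.set_printoptions(precision=4,suppress=True)
def blob(img,col,box):
    h=cv2.cvtColor(img,cv2.COLOR_BGR2HSV).astype(int);H,S,V=h[...,0],h[...,1],h[...,2]
    m=((H<8)|(H>172))&(S>170)&(V>130) if col=="r" else (H>45)&(H<75)&(S>150)&(V>90)
    k=np.zeros_like(m);x0,x1,y0,y1=box;k[y0:y1,x0:x1]=m[y0:y1,x0:x1]
    n,l,st,c=cv2.connectedComponentsWithStats(k.astype(np.uint8));i=1+st[1:,4].argmax();return c[i],st[i,4]
E
python3 - <<'E'
from meas import *
t=imaging.read_camera("top");s=imaging.read_camera("side")
B=dict(knob=("r",(295,325,245,275),(285,310,213,233)),green=("g",(175,198,255,277),(266,286,190,203)),red=("r",(198,218,248,270),(276,296,197,210)))
P={}
for n,(c,a,b) in B.items():
    u,nu=blob(t["image"],c,a);v,nv=blob(s["image"],c,b)
    p=tri([ray(t,u),ray(s,v)]);P[n]=p;print(n,u,nu,v,nv,p,"reproj",np.array(proj(t,p))-u,np.array(proj(s,p))-v, "atz",atz(t,u,.118 if n=="knob" else .055))
for q in [(268,128),(411,107),(435,247),(292,272)]: print(atz(t,(q[0]/2+120,q[1]/2+150),.062))
st=ctrl.get_state();print(st["tcp_pos"],cv2.Rodrigues(np.array(st["orientation"]))[0],ctrl.tip_reach)
E
```

```text
knob [310.5507 257.8406] 69 [297.3947 221.5789] 38 [ 0.5233 -0.1203  0.122 ] reproj [ 0.0383 -0.3901] [-0.3563  0.0469] atz [ 0.5228 -0.1201  0.118 ]
green [185.2424 264.5455] 33 [278.3182 196.1364] 22 [0.5203 0.22   0.0634] reproj [ 0.0216 -0.2095] [-0.1689  0.0166] atz [0.5207 0.2226 0.055 ]
red [205.8551 257.9275] 69 [285.8182 202.    ] 22 [0.5368 0.1636 0.0641] reproj [ 0.0165 -0.1619] [-0.1336  0.0151] atz [0.5376 0.166  0.055 ]
[0.655 0.033 0.062]
[ 0.6796 -0.1639  0.062 ]
[ 0.486  -0.1907  0.062 ]
[0.4572 0.0013 0.062 ]
[ 0.2861 -0.5836  0.1922] [[ 0.8979  0.4402  0.0001]
 [ 0.4402 -0.8979  0.    ]
 [ 0.0001  0.     -1.    ]] 0.011
```

step_arm(
  motion=[
    [[0, 0, 0, 0, 0, 6], [0, 0, 0, 0, 0, 6], [0, 0, 0, 0, 0, 6], [15, -18.5, 0, 0, 0, 0], [15, -18.5, 0, 0, 0, 0], [15, -18.5, 0, 0, 0, 0], [15, -18.5, 0, 0, 0, 0], [15, -18.5, 0, 0, 0, 0], [15, -18.5, 0, 0, 0, 0], [15, -18.5, 0, 0, 0, 0], [15, -18.5, 0, 0, 0, 0], [15, -18.5, 0, 0, 0, 0]],
  ],
  hand=0,
  grip_force=10,
)

```text
t: 2.2
tcp_pos: [0.3967, -0.3987, 0.1923]
orientation: [3.134, 0.222, 0.0]
contact_force: [-0.3, -0.4, 0.5]
grip_width: 0.0208
grip_force: 0.0
```

step_arm(
  motion=[
    [[15, -18.5, 0, 0, 0, 0], [15, -18.5, 0, 0, 0, 0], [15, -18.5, 0, 0, 0, 0], [15, -18.5, 0, 0, 0, 0], [15, -18.5, 0, 0, 0, 0], [15, -18.5, 0, 0, 0, 0], [15, -18.5, 0, 0, 0, 0], [15, -18.5, 0, 0, 0, 0], [15, -18.5, 0, 0, 0, 0], [0, 0, 0, 0, 0, 0], [0, 0, 0, 0, 0, 0]],
  ],
)

```text
t: 3.12
tcp_pos: [0.5067, -0.2151, 0.1923]
orientation: [3.133, 0.226, -0.0]
contact_force: [0.0, -0.4, 0.1]
grip_width: 0.0006
grip_force: 0.0
```

step_arm(
  motion=[
    [[14.5, -20.5, 0, 0, 0, 0], [14.5, -20.5, 0, 0, 0, 0], [0, 0, 15, 0, 0, 0], [0, 0, 0, 0, 0, 0]],
  ],
)

```text
t: 3.45
tcp_pos: [0.528, -0.1709, 0.1749]
orientation: [-3.132, -0.223, 0.005]
contact_force: [-1.0, -1.4, -0.0]
grip_width: 0.0002
grip_force: 0.0
```

```bash
python3 - <<'E'
from meas import *
w=imaging.read_camera("wrist");t=imaging.read_camera("top");cv2.imwrite("pics/w1.png",w["image"])
st=ctrl.get_state();T=np.array(st["tcp_pos"]);print(T)
u,n=blob(w["image"],"r",(0,640,0,480));p=atz(w,u,.118);print("knob",u,n,p)
print("tip proj",proj(w,T+[0,0,-.011]))
d=p-T;print("local x,y off",d[0]*.99+d[1]*.1426,-d[0]*.1426+d[1]*.99)
E
```

```text
[ 0.5284 -0.1718  0.1765]
knob [520.6283 282.8359] 920 [ 0.5196 -0.3232  0.118 ]
tip proj (np.float64(322.7264395004481), np.float64(266.80811474156263))
local x,y off -0.030283562927965448 -0.14860983299479724
```

View pics/w1.png

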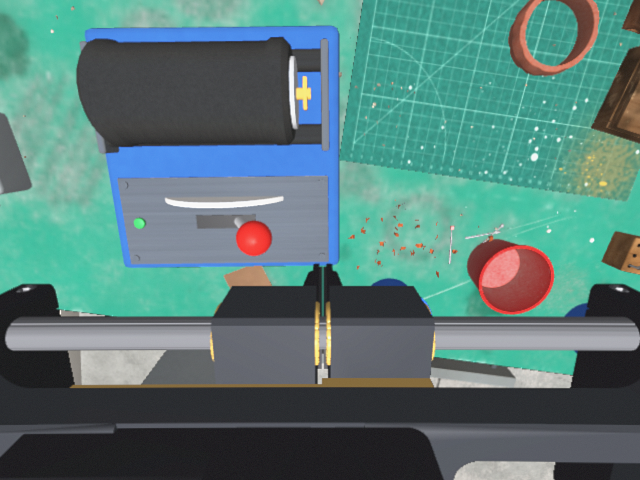

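The wrist view shows the red knob at (254,238), with the closed fingers at (322,275) to its right. The earlier blob was the red cup, so I recompute with the knob's pixel.

```bash
python3 - <<'E'
from meas import *
w=imaging.read_camera("wrist");T=np.array(ctrl.get_state()["tcp_pos"])
u,n=blob(w["image"],"r",(220,290,205,265));p=atz(w,u,.118);print("knob",u,n,p)
d=p-T;print("local x,y off",d[0]*.99+d[1]*.1426,-d[0]*.1426+d[1]*.99, T)
E
```

```text
knob [252.4728 237.6532] 865 [ 0.5261 -0.1211  0.118 ]
local x,y off 0.004645505057413285 0.050854484121137335 [ 0.5288 -0.1721  0.1772]
```

step_arm(
  motion=[
    [[3, 0, 15, 0, 0, 0], [0, 0, 15, 0, 0, 0], [0, 0, 15, 0, 0, 0], [0, 0, 15, 0, 0, 0], [0, 0, 0, 0, 0, 0], [0, -6, 0, 0, 0, 0], [0, -6, 0, 0, 0, 0], [0, -6, 0, 0, 0, 0], [0, -6, 0, 0, 0, 0], [0, -6, 0, 0, 0, 0], [0, 0, 0, 0, 0, 0]],
  ],
)

```text
t: 4.52
tcp_pos: [0.5282, -0.1399, 0.1178]
orientation: [3.133, 0.224, 0.001]
contact_force: [0.7, -0.2, 0.2]
grip_width: 0.0004
grip_force: 0.0
```

step_arm(
  motion=[
    [[0, -5, 0, 0, 0, 0], [0, -5, 0, 0, 0, 0], [0, -5, 0, 0, 0, 0], [0, -5, 0, 0, 0, 0], [0, -5, 0, 0, 0, 0], [0, -5, 0, 0, 0, 0]],
  ],
)

```text
t: 5.02
tcp_pos: [0.5237, -0.1108, 0.1171]
orientation: [-3.134, -0.222, 0.0]
contact_force: [-0.3, -0.9, 0.1]
grip_width: 0.0003
grip_force: 0.0
```

step_arm(
  motion=[
    [[0, -5, 0, 0, 0, 0], [0, -5, 0, 0, 0, 0], [0, -5, 0, 0, 0, 0], [0, -4, 0, 0, 0, 0], [0, -4, 0, 0, 0, 0], [0, -4, 0, 0, 0, 0], [0, 0, 0, 0, 0, 0]],
  ],
)

```text
t: 5.6
tcp_pos: [0.5199, -0.084, 0.1171]
orientation: [-3.133, -0.223, 0.0]
contact_force: [-0.2, -0.1, -1.0]
grip_width: 0.0005
grip_force: 0.0
```

```bash
cat > knob.py <<'E'
from meas import *
w=imaging.read_camera("wrist");t=imaging.read_camera("top");s=ctrl.get_state();T=np.array(s["tcp_pos"]);cv2.imwrite("pics/w2.png",w["image"])
print(T,s["contact_force"])
try: u,n=blob(w["image"],"r",(100,380,180,290));p=atz(w,u,.118);print("knob w",u,n,p)
except Exception as e: print(e)
try: u,n=blob(t["image"],"r",(265,325,240,275));print("knob t",u,n,atz(t,u,.118))
except Exception as e: print(e)
E
python3 knob.py
```

```text
[ 0.52   -0.0845  0.1172] [-0.0569  0.3902 -1.546 ]
knob w [373.13 270.32] 400 [ 0.526  -0.1134  0.118 ]
attempt to get argmax of an empty sequence
```

View pics/w2.png

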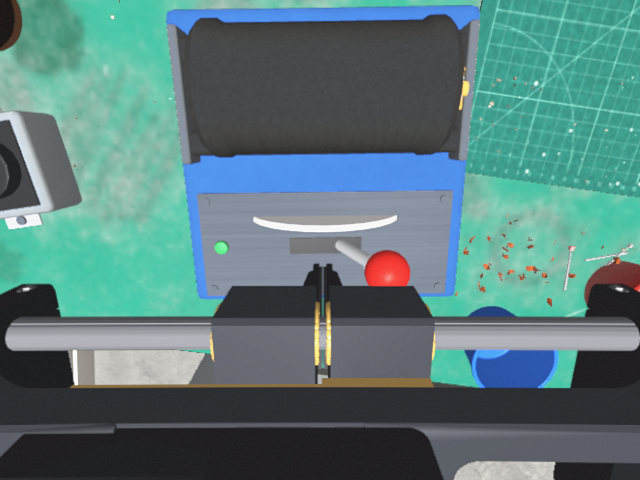

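```bash
python3 - <<'E'
from meas import *
w=imaging.read_camera("wrist");t=imaging.read_camera("top");T=np.array(ctrl.get_state()["tcp_pos"])
print(w["world_from_camera"])
u,n=blob(w["image"],"r",(330,440,230,290));print(u,n)
for z in (.106,.118,.125):
  p=atz(w,u,z);d=p-T;print(z,p,"off",d[0]*.99+d[1]*.1426,-d[0]*.1426+d[1]*.99)
for z in (.106,.118,.14): print(z,proj(w,np.r_[T[:2],z]))
c=t["image"][220:300,255:345];cv2.imwrite("pics/t2.png",cv2.resize(c,None,fx=6,fy=6,interpolation=cv2.INTER_CUBIC))
c=imaging.read_camera("side")["image"][190:260,240:350];cv2.imwrite("pics/s2.png",cv2.resize(c,None,fx=6,fy=6,interpolation=cv2.INTER_CUBIC))
E
```

```text
[[ 0.1416 -0.9567 -0.2543  0.5937]
 [-0.9899 -0.1369 -0.0359 -0.0749]
 [-0.0005  0.2569 -0.9664  0.3097]
 [ 0.      0.      0.      1.    ]]
[385.8478 269.0646] 1222
0.106 [ 0.5238 -0.1239  0.106 ] off -0.0018505041298349217 -0.039277301541998655
0.118 [ 0.5279 -0.121   0.118 ] off 0.002636497708524586 -0.03700529493689592
0.125 [ 0.5303 -0.1193  0.125 ] off 0.005253915447567652 -0.035679957750585994
0.106 (np.float64(321.4253729487256), np.float64(266.24099187544107))
0.118 (np.float64(321.36470636735567), np.float64(273.4122321603117))
0.14 (np.float64(321.2334618671047), np.float64(288.92380585270155))
```

View pics/s2.png

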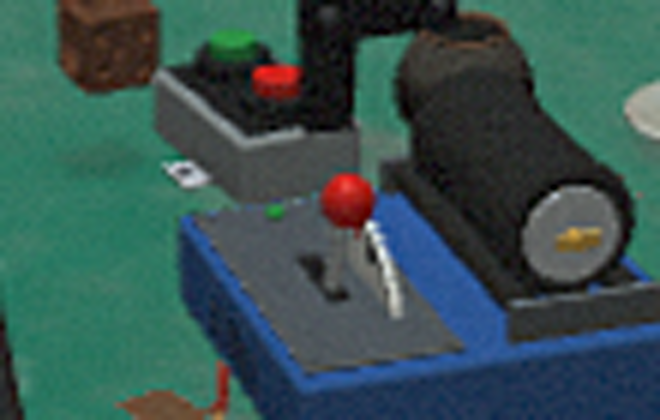

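```bash
python3 - <<'E'
from meas import *
s=imaging.read_camera("side");T=np.array(ctrl.get_state()["tcp_pos"])
cr=lambda p:(np.round((np.array(proj(s,p))-[240,190])*6))
for z in (.106,.117,.13,.14,.15): print(z,cr(np.r_[T[:2],z]))
print("knob expected",cr(np.array([.524,-.121,.118])), ctrl.get_state())
c=s["image"][120:260,200:380];cv2.imwrite("pics/s3.png",cv2.resize(c,None,fx=4.3,fy=4.3,interpolation=cv2.INTER_CUBIC))
E
```

```text
0.106 [322. 190.]
0.117 [322. 169.]
0.13 [322. 144.]
0.14 [322. 125.]
0.15 [322. 105.]
knob expected [344. 198.] {'t': 5.9, 'joint_pos': array([-0.2636, -0.0903,  1.9966, -0.0001,  1.2352,  1.1659]), 'qd': array([-0.0015, -0.0006, -0.0013, -0.0018,  0.0002, -0.0014]), 'effort': array([  0.0562, -30.3235, -34.4744,   0.0633,  -0.0608,  -0.0002]), 'tcp_pos': array([ 0.52  , -0.0848,  0.1172]), 'orientation': array([3.1337, 0.2218, 0.0002]), 'contact_force': array([-0.2579, -0.0574,  0.1626]), 'torque': array([0.0228, 0.0129, 0.0095]), 'grip_force': 0.0, 'grip_width': 0.0005669124884757059}
```

View pics/s3.png

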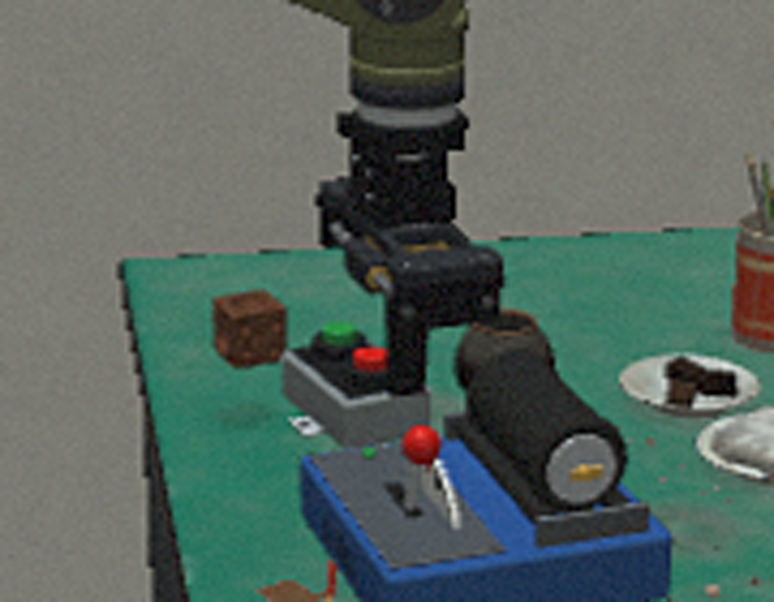

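View pics/t2.png

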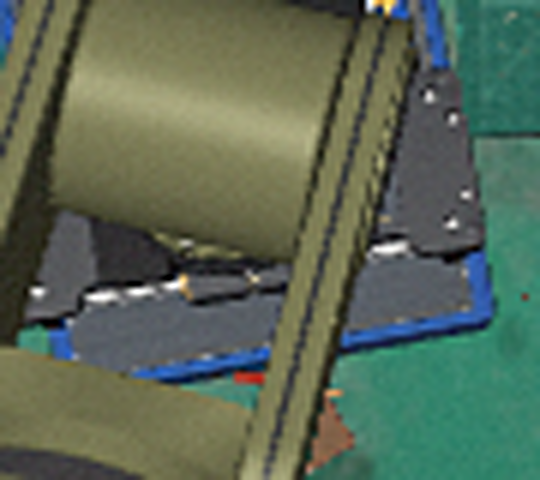

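```bash
python3 - <<'E'
from meas import *
w=imaging.read_camera("wrist")
print(w["camera_matrix"],w["k1"])
a=atz(w,(200,297),.062);b=atz(w,(455,296),.062);print("front width",np.linalg.norm(a-b),a,b)
# pushed-up hypothesis
import copy
for dz in (.02,.035,.05):
    v=copy.deepcopy(w);v["world_from_camera"][2,3]+=dz
    a=atz(v,(200,297),.062);b=atz(v,(455,296),.062);print(dz,np.linalg.norm(a-b),a,b)
s=imaging.read_camera("side")
T=np.array(ctrl.get_state()["tcp_pos"]);tx=np.array([.99,.1426,0]);ty=np.array([.1426,-.99,0])
for ly in (-.09,.09,0):
  for lx in (-.0375,.0375):
    for z in (.184,.22): print(ly,lx,z,np.round((np.array(proj(s,T*[1,1,0]+tx*lx+ty*ly+[0,0,z]))-[200,120])*4.3))
E
```

```text
[[354.7417   0.     322.3232]
 [  0.     354.7417 234.2297]
 [  0.       0.       1.    ]] 0.012089786045220886
front width 0.19281800296788715 [0.4668 0.0003 0.062 ] [ 0.4948 -0.1904  0.062 ]
0.02 0.20839009818759716 [0.4565 0.0064 0.062 ] [ 0.4869 -0.1997  0.062 ]
0.035 0.2200691696023797 [0.4488 0.011  0.062 ] [ 0.4809 -0.2067  0.062 ]
0.05 0.23174824101716215 [0.4412 0.0156 0.062 ] [ 0.4749 -0.2137  0.062 ]
-0.09 -0.0375 0.184 [309. 287.]
-0.09 -0.0375 0.22 [308. 236.]
-0.09 0.0375 0.184 [415. 275.]
-0.09 0.0375 0.22 [415. 225.]
0.09 -0.0375 0.184 [391. 387.]
0.09 -0.0375 0.22 [391. 333.]
0.09 0.0375 0.184 [505. 373.]
0.09 0.0375 0.22 [507. 319.]
0 -0.0375 0.184 [348. 335.]
0 -0.0375 0.22 [348. 282.]
0 0.0375 0.184 [458. 322.]
0 0.0375 0.22 [459. 270.]
```

The fingertips appear about 30 mm higher than the reported TCP implies, so they passed over the knob and the lever has not moved. I'll go back to its right side and come in lower. A TCP z of 85 mm is clear of the deck either way.

step_arm(
  motion=[
    [[0, 0, -15, 0, 0, 0], [0, 15, -5, 0, 0, 0], [0, 20, 0, 0, 0, 0], [0, 20, 0, 0, 0, 0], [0, 20, 0, 0, 0, 0], [0, 15, 0, 0, 0, 0], [0, 0, 15, 0, 0, 0], [0, 0, 15, 0, 0, 0], [0, 0, 15, 0, 0, 0], [0, 0, 7, 0, 0, 0], [0, 0, 0, 0, 0, 0]],
  ],
)

```text
t: 6.92
tcp_pos: [0.5311, -0.1732, 0.0828]
orientation: [-3.132, -0.222, 0.006]
contact_force: [0.1, -0.3, 0.2]
grip_width: 0.0002
grip_force: 0.0
```

```bash
python3 - <<'E'
from meas import *
s=imaging.read_camera("side");w=imaging.read_camera("wrist");T=np.array(ctrl.get_state()["tcp_pos"])
print(T,ctrl.get_state()["contact_force"])
for z in (.074,.09,.105,.12): print(z,np.round((np.array(proj(s,np.r_[T[:2],z]))-[230,170])*5))
u,n=blob(w["image"],"r",(160,310,190,310));p=atz(w,u,.118);d=p-T
print("knob",u,n,p,"off",d[0]*.99+d[1]*.1426,-d[0]*.1426+d[1]*.99)
a=cv2.resize(s["image"][170:290,230:350],None,fx=5,fy=5,interpolation=cv2.INTER_CUBIC)
cv2.imwrite("pics/s4.png",a)
cv2.imwrite("pics/w4.png",w["image"])
E
```

```text
[ 0.5328 -0.1738  0.0854] [ 0.4365 -1.3774  0.6727]
0.074 [369. 376.]
0.09 [369. 350.]
0.105 [370. 326.]
0.12 [370. 301.]
knob [207.7547 288.8009] 1386 [ 0.5292 -0.1189  0.118 ] off 0.0042482714051731915 0.054788244323157174
```

View pics/s4.png

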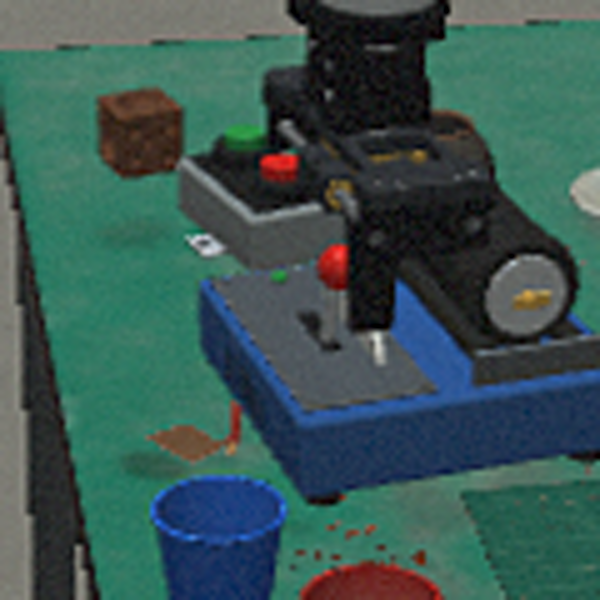

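Fingertips now show at crop row 330, i.e. about z=103 mm, level with the lower part of the knob at (337,265). Pushing now.

step_arm(
  motion=[
    [[0, 0, 4, 0, 0, 0], [0, -8, 0, 0, 0, 0], [0, -8, 0, 0, 0, 0], [0, -5, 0, 0, 0, 0], [0, -5, 0, 0, 0, 0], [0, -5, 0, 0, 0, 0], [0, -5, 0, 0, 0, 0], [0, -5, 0, 0, 0, 0]],
  ],
)

```text
t: 7.68
tcp_pos: [0.5279, -0.1363, 0.0836]
orientation: [3.125, 0.225, 0.003]
contact_force: [-3.9, -13.1, 10.9]
grip_width: 0.0008
grip_force: 7.0
```

```bash
cat > kn.py <<'E'
from meas import *
w=imaging.read_camera("wrist");s=ctrl.get_state();T=np.array(s["tcp_pos"]);print(T,s["contact_force"])
u,n=blob(w["image"],"r",(150,345,190,330));p=atz(w,u,.12);d=p-T
print("knob",u,n,p,"off",d[0]*.99+d[1]*.1426,-d[0]*.1426+d[1]*.99)
E
python3 kn.py
```

```text
[ 0.5279 -0.1358  0.084 ] [-2.8508 -6.8583  7.6511]
knob [280.8952 280.6048] 372 [ 0.5353 -0.116   0.12  ] off 0.010144996522446206 0.018485924762456044
```

step_arm(
  motion=[
    [[0, -4, 0, 0, 0, 0], [0, -4, 0, 0, 0, 0], [0, -4, 0, 0, 0, 0], [0, 0, 0, 0, 0, 0]],
  ],
)

```text
t: 8.07
tcp_pos: [0.5258, -0.1209, 0.0822]
orientation: [3.134, 0.222, 0.003]
contact_force: [0.4, -0.9, -0.8]
grip_width: 0.0005
grip_force: 0.0
```

```bash
python3 kn.py; python3 - <<'E'
from meas import *
a=cv2.resize(imaging.read_camera("side")["image"][195:265,250:340],None,fx=6,fy=6,interpolation=cv2.INTER_CUBIC)
b=imaging.read_camera("wrist")["image"][180:340,200:400]
b=cv2.resize(b,(525,420))[:, :260]
cv2.imwrite("pics/s5.png",np.hstack([a,b]))
E
```

```text
[ 0.5251 -0.1207  0.0813] [-0.2576 -0.4861 -0.4114]
knob [274.0172 282.6379] 174 [ 0.5323 -0.098   0.12  ] off 0.01029813404405507 0.02147218930082827
```

View pics/s5.png

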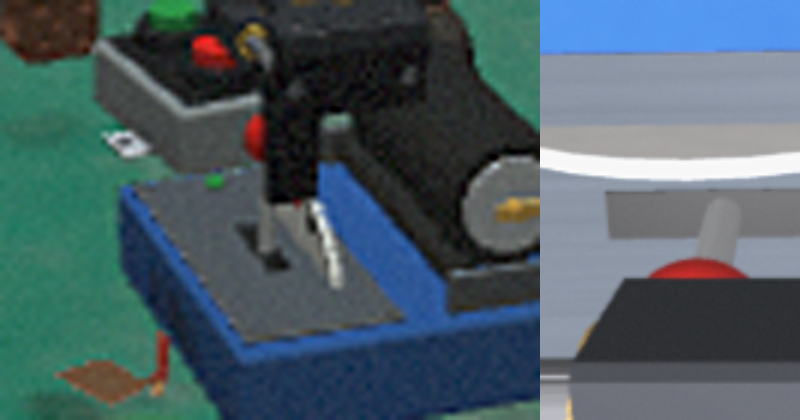

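The knob is moving ahead of the fingers and the rod is near upright, so the first hump is passed. Continuing toward the second stop.

step_arm(
  motion=[
    [[0, -5, 0, 0, 0, 0], [0, -5, 0, 0, 0, 0], [0, -5, 0, 0, 0, 0], [0, -4, 0, 0, 0, 0], [0, -4, 0, 0, 0, 0], [0, -4, 0, 0, 0, 0]],
  ],
)

```text
t: 8.72
tcp_pos: [0.5215, -0.0959, 0.0815]
orientation: [3.13, 0.223, 0.0]
contact_force: [-0.3, -5.1, 1.1]
grip_width: 0.0006
grip_force: 2.5
```

step_arm(
  motion=[
    [[0, -4, 0, 0, 0, 0], [0, -4, 0, 0, 0, 0], [0, -4, 0, 0, 0, 0], [0, -2, 0, 0, 0, 0]],
  ],
)

```text
t: 9.05
tcp_pos: [0.5192, -0.0796, 0.081]
orientation: [-3.133, -0.223, 0.0]
contact_force: [0.3, -0.5, -0.2]
grip_width: 0.0004
grip_force: 0.0
```

```bash
python3 kn.py
```

```text
[ 0.5192 -0.0795  0.0809] [ 0.709  -0.402  -0.4674]
knob [264.7059 281.2418] 306 [ 0.5264 -0.0524  0.12  ] off 0.010980690944133656 0.025795889326154724
```

step_arm(
  motion=[
    [[0, -2, 0, 0, 0, 0], [0, -2, 0, 0, 0, 0], [0, -2, 0, 0, 0, 0]],
  ],
)

```text
t: 9.35
tcp_pos: [0.5185, -0.0745, 0.0811]
orientation: [-3.134, -0.222, 0.0]
contact_force: [0.4, 0.6, 0.2]
grip_width: 0.0005
grip_force: 0.0
```

step_arm(
  motion=[
    [[0, 10, 0, 0, 0, 0], [0, 15, 0, 0, 0, 0], [0, 15, 0, 0, 0, 0], [0, 0, -20, 0, 0, 0], [0, 0, -25, 0, 0, 0], [0, 0, -25, 0, 0, 0], [0, 0, -20, 0, 0, 0], [0, 0, 0, 0, 0, 0]],
  ],
)

```text
t: 10.02
tcp_pos: [0.5273, -0.1161, 0.1768]
orientation: [3.13, 0.221, 0.014]
contact_force: [0.6, 0.8, 0.7]
grip_width: 0.0003
grip_force: 0.0
```

```bash
python3 - <<'E'
from meas import *
w=imaging.read_camera("wrist");T=np.array(ctrl.get_state()["tcp_pos"]);print(T)
u,n=blob(w["image"],"r",(120,345,180,330));print(u,n,atz(w,u,.118))
s=imaging.read_camera("side");u,n=blob(s["image"],"r",(285,320,205,235));print(u,n,"expect",proj(s,np.array([.5128,-.0515,.118])))
for b in spotter.masks_of("wrist","start_button_top")[:2]: print(b["uv"],b["confidence"],atz(w,b["uv"],.062))
E
```

```text
[ 0.5261 -0.1156  0.1741]
[232.4745 248.6134] 864 [ 0.5152 -0.0517  0.118 ]
[289.5312 212.    ] 32 expect (np.float64(289.2587311960924), np.float64(213.411781328784))
```

The knob is at (0.515,-0.052), which is 70 mm of travel, so the lever is at fast. Next is the button.

step_arm(
  motion=[
    [[2.7, -21, 0, 0, 0, 0], [2.7, -21, 0, 0, 0, 0], [2.7, -21, 0, 0, 0, 0], [2.7, -21, 0, 0, 0, 0], [2.7, -21, 0, 0, 0, 0], [2.7, -21, 0, 0, 0, 0], [2.7, -21, 0, 0, 0, 0], [2.7, -21, 0, 0, 0, 0]],
  ],
)

```text
t: 10.83
tcp_pos: [0.5204, 0.0559, 0.1686]
orientation: [-3.133, -0.222, 0.006]
contact_force: [0.7, -0.7, 0.0]
grip_width: 0.0004
grip_force: 0.0
```

step_arm(
  motion=[
    [[2.7, -21, 0, 0, 0, 0], [2.7, -21, 0, 0, 0, 0], [2.7, -21, 0, 0, 0, 0], [2.7, -21, 0, 0, 0, 0], [2.7, -21, 0, 0, 0, 0], [2.7, -21, 0, 0, 0, 0], [2.7, -21, 0, 0, 0, 0], [2.7, -21, 0, 0, 0, 0], [0, 0, 15, 0, 0, 0], [0, 0, 15, 0, 0, 0], [0, 0, 15, 0, 0, 0], [0, 0, 0, 0, 0, 0]],
  ],
)

```text
t: 11.83
tcp_pos: [0.5158, 0.2233, 0.12]
orientation: [3.131, 0.223, -0.016]
contact_force: [0.2, -0.2, -0.7]
grip_width: 0.0005
grip_force: 0.0
```

```bash
cat > bt.py <<'E'
from meas import *
w=imaging.read_camera("wrist");s=imaging.read_camera("side");st=ctrl.get_state();T=np.array(st["tcp_pos"]);print(T,st["contact_force"])
for c in "gr":
    try:
        u,n=blob(w["image"],c,(0,640,0,480));p=atz(w,u,.062);d=p-T;print(c,u,n,p,"tool off",d[0]*.99+d[1]*.1426,d[0]*.1426-d[1]*.99)
    except Exception as e: print(c,e)
a=cv2.resize(s["image"][165:235,240:330],None,fx=6,fy=6,interpolation=cv2.INTER_CUBIC)[:,:400]
b=cv2.resize(w["image"],(560,420))[:,80:480]
cv2.imwrite("pics/b1.png",np.hstack([a,b]))
for z in (.06,.08,.1,.12,.14): print(z,np.round((np.array(proj(s,np.r_[T[:2],z]))-[240,165])*6))
E
python3 bt.py
```

```text
[0.5182 0.2238 0.1239] [ 0.4945  0.4078 -0.191 ]
g [332.3357 238.8014] 423 [0.5206 0.2157 0.062 ] tool off 0.0012767606402802076 0.00844325923997802
r [412.6903 226.5581] 749 [0.538  0.1593 0.062 ] tool off 0.010460848046685787 0.06669991849640466
0.06 [224. 190.]
0.08 [224. 157.]
0.1 [224. 123.]
0.12 [223.  89.]
0.14 [223.  55.]
```

View pics/b1.png

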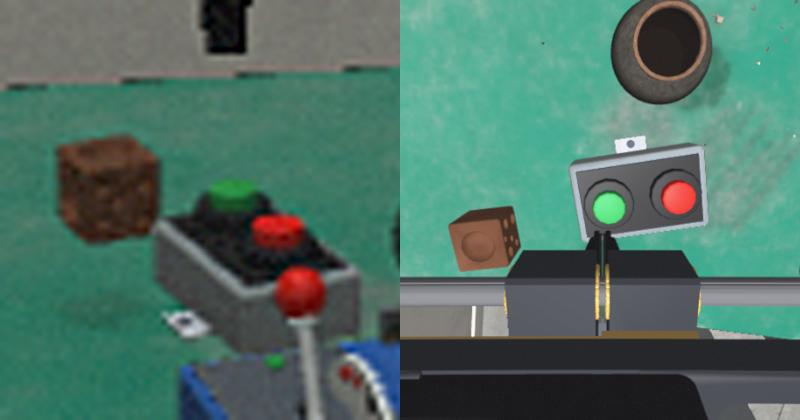

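Left: knob leaning to the fast side, and the fingertips are at row 53, i.e. about z=0.141 (17 mm above the TCP reading). Right: the green button sits just ahead of the tips and red is clear at (679,197). Correcting the aim and descending.

step_arm(
  motion=[
    [[2, 5, 10, 0, 0, 0], [0, 0, 15, 0, 0, 0], [0, 0, 12, 0, 0, 0], [0, 0, 10, 0, 0, 0], [0, 0, 5, 0, 0, 0], [0, 0, 0, 0, 0, 0]],
  ],
)

```text
t: 12.43
tcp_pos: [0.5212, 0.2193, 0.0724]
orientation: [3.133, 0.222, -0.004]
contact_force: [-0.5, 0.0, 0.1]
grip_width: 0.0004
grip_force: 0.0
```

```bash
python3 bt.py
```

```text
[0.5224 0.2198 0.0743] [0.2339 0.4972 0.2059]
g [327.3501 259.3959] 437 [0.5263 0.2161 0.062 ] tool off 0.003367474369596713 0.004153927314152844
r [423.2999 254.1328] 1227 [0.5378 0.1596 0.062 ] tool off 0.00663660269281131 0.06172643282699834
0.06 [233. 192.]
0.08 [232. 159.]
0.1 [232. 125.]
0.12 [232.  91.]
0.14 [232.  57.]
```

step_arm(
  motion=[
    [[0, 0, 4, 0, 0, 0], [0, 0, 4, 0, 0, 0], [0, 0, 3, 0, 0, 0], [0, 0, 3, 0, 0, 0]],
  ],
)

```text
t: 12.87
tcp_pos: [0.5223, 0.2198, 0.06]
orientation: [-3.134, -0.222, -0.0]
contact_force: [0.0, -0.7, 0.0]
grip_width: 0.0002
grip_force: 0.0
```

Tip is now about z=77 mm; I'll press in small steps until the force rises.

step_arm(
  motion=[
    [[0, 0, 4, 0, 0, 0], [0, 0, 4, 0, 0, 0], [0, 0, 2, 0, 0, 0], [0, 0, 0, 0, 0, 0]],
  ],
)

```text
t: 13.2
tcp_pos: [0.5217, 0.2195, 0.0493]
orientation: [3.133, 0.222, -0.002]
contact_force: [0.6, -0.7, -0.2]
grip_width: 0.0005
grip_force: 0.0
```

step_arm(
  motion=[
    [[0, 0, 2, 0, 0, 0], [0, 0, 2, 0, 0, 0], [0, 0, 2, 0, 0, 0], [0, 0, 0, 0, 0, 0]],
  ],
)

```text
t: 13.53
tcp_pos: [0.5224, 0.2198, 0.0441]
orientation: [-3.134, -0.222, -0.0]
contact_force: [-0.0, -0.1, 1.4]
grip_width: 0.0004
grip_force: 0.7
```

step_arm(
  motion=[
    [[0, 0, 2, 0, 0, 0], [0, 0, 2, 0, 0, 0], [0, 0, 0, 0, 0, 0]],
  ],
)

```text
t: 13.78
tcp_pos: [0.5225, 0.2198, 0.0404]
orientation: [-3.134, -0.222, -0.001]
contact_force: [-1.5, 0.0, 2.8]
grip_width: 0.0007
grip_force: 1.8
```

step_arm(
  motion=[
    [[0, 0, 2, 0, 0, 0], [0, 0, 0, 0, 0, 0], [0, 0, 0, 0, 0, 0]],
  ],
)

```text
t: 14.03
tcp_pos: [0.5225, 0.2198, 0.0386]
orientation: [-3.134, -0.222, -0.001]
contact_force: [-1.0, 0.6, 4.5]
grip_width: 0.0004
grip_force: 2.3
```

Force follows the button spring (about 4.5 N so far); going on to its bottom.

step_arm(
  motion=[
    [[0, 0, 2, 0, 0, 0], [0, 0, 1, 0, 0, 0], [0, 0, 0, 0, 0, 0], [0, 0, 0, 0, 0, 0]],
  ],
)

```text
t: 14.37
tcp_pos: [0.5227, 0.2199, 0.038]
orientation: [3.134, 0.223, -0.0]
contact_force: [-7.8, -2.1, 18.0]
grip_width: 0.0003
grip_force: 8.7
```

The force jumped to 18 N with no further travel, so the button is bottomed. Releasing and lifting clear.

step_arm(
  motion=[
    [[0, 0, 0, 0, 0, 0], [0, 0, -5, 0, 0, 0], [0, 0, -10, 0, 0, 0], [0, 0, -20, 0, 0, 0], [0, 0, -25, 0, 0, 0], [0, 0, -25, 0, 0, 0], [0, 0, -25, 0, 0, 0], [0, 0, 0, 0, 0, 0], [0, 0, 0, 0, 0, 0], [0, 0, 0, 0, 0, 0]],
  ],
)

```text
t: 15.2
tcp_pos: [0.5214, 0.2195, 0.1439]
orientation: [3.133, 0.222, -0.003]
contact_force: [0.2, -0.3, -0.1]
grip_width: 0.0005
grip_force: 0.0
```

```bash
python3 - <<'E'
from meas import *
s=imaging.read_camera("side");u,n=blob(s["image"],"r",(285,320,205,235));print("knob",u,"fast expected",proj(s,np.array([.5128,-.0515,.118])))
print(blob(s["image"],"g",(266,286,185,206)),"green before 278.3 196.1",blob(s["image"],"r",(276,296,195,208)),"red before 285.8,202")
for t,z in dict(red_cup=.05,glaze_jar=.074,carved_bangle=.022,bur_block=.049,dapping_cube=.048).items(): print(t,[np.round(m["uv"]) for m in spotter.masks_of("side",t)[:3]])
print(ctrl.get_state()["tcp_pos"],ctrl.get_state()["contact_force"])
E
```

```text
knob [289.5312 212.    ] fast expected (np.float64(289.2587311960924), np.float64(213.411781328784))
(array([278.3333, 196.0476]), np.int32(21)) green before 278.3 196.1 (array([285.6667, 201.9524]), np.int32(21)) red before 285.8,202
red_cup [array([296., 360.]), array([290., 326.]), array([305., 299.])]
glaze_jar [array([316., 238.]), array([332., 337.]), array([314., 198.])]
carved_bangle [array([384., 294.])]
bur_block [array([329., 338.])]
dapping_cube [array([258., 194.]), array([299., 297.])]
[0.5216 0.2195 0.1438] [ 0.7215 -0.0188  0.1102]
```

Lever at fast, buttons up, bystanders in place, arm clear.

```bash
python3 -c "from workcell import close_job; print(close_job())"
```

```text
the job is handed in; nothing more can be done
None
```

I pushed the speed lever over to fast with closed fingers and then pressed the green button to its bottom and released it. Nothing else on the bench looked disturbed, and the job is handed in (no verdict was returned).

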